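# Open the bolted-down stock strongbox by its push-to-release T-handle

### The job

Open the workshop's sloping-lid strongbox so that the metal stock in it can be got at: push the red release button until the black T-handle pops out of its housing, turn the handle a quarter turn anticlockwise (as you face it) to unlatch the lid, then swing the lid up as far as it goes, or nearly, and leave it standing open. Leave the steel bench block, the glue bottle and the flat round tin beside the box where they are.

Things in the scene. Friction and masses are not known exactly. Their poses are not given: they have to be found in the camera images.
- strongbox: Blue-grey steel strongbox, bolted to the bench, 190 mm deep (x) x 240 mm wide (y), 65 mm high in front, 188 mm at the back. Origin: centre of its underside, on the bench; x points from its low front (towards the robot) to its back, y left, z up. Its whole top is a lid sloping 33 degrees towards the robot. Lugs 4 mm thick stand out 22 mm at left and right on the bench.
- lid (a joint): Opening angle of the lid (rad): 0 shut, 1.15 at its stop. It swings up and back about the top of the back wall. The latch holds it (0.015 rad of play) until the T-handle is turned past about 0.85 rad. Friction hinges (0.8 N m) hold it wherever it is left; raising it takes about 8 N at the handle. The lid is 10 mm thick, 254 mm wide, 239 mm long; its front edge overhangs the front wall by 12 mm.
- lid_hinge (a point): Middle of the hinge line. Frame turns with the lid: x from its front edge to the hinge (up the slope), y along the hinge to the left, z out of its face; at lid angle a it is the box's frame turned about the box's y by a - 0.576. In it (mm): lid face at z = 10; aluminium latch housing x -185 to -137, y -52 to 97, top z = 26; T-handle axis x = -160.6, y = 0; button axis x = -160.6, y = 76.
- release_button (a joint): Travel of the red push button into the housing (m): 0 out, 0.005 fully down. Sprung: 1.5 N to start, 5 N fully down; from about 4 mm on it frees the T-handle. It springs back when let go.
- button_top (a point): Centre of the top of the round red release button, 22 mm across, 7 mm proud of the housing when out. z points out of the lid (push along -z); x and y as for lid_hinge.
- handle_out (a joint): How far the T-handle stands out along its axis (m): 0 stowed (top flush with the housing, in a slot with 2 to 3 mm of room round it, too close to grip), 0.028 fully out. A spring (3 N when out) pushes it out when the button is pressed, and it stays out when the button is let go.
- handle_turn (a joint): Turn of the T-handle (rad): 0 latched (bar along the box's width), 1.57 at its stop (bar along the slope). Grows anticlockwise as one faces the lid (right-handed about the lid's outward z). To be turned when out; friction of 0.1 N m keeps it where it is left. The same turn swings the latch cam.
- handle_bar (a point): Centre of the black T-handle's cross bar: 80 mm long (y of this frame), 16 mm wide (x: grip across this), 12 mm thick (z), on a 15 mm round stem. z points out of the lid along the handle's axis; the frame turns with the handle. When out, the bar's centre is 22 mm above the housing's top, its underside 16 mm.
- bench_block: Bystander: loose steel block, 58 x 60 x 28 mm, on the bench to the right of the box; origin at the centre of its underside.
- glue_bottle: Bystander: loose small white bottle with a teal cap, 27 x 40 x 71 mm, standing to the left of the box; origin at the centre of its underside.
- powder_tin: Bystander: loose flat round pale tin, 58 mm across, 18 mm high, on the bench in front of the box; origin at the centre of its underside.
- flex_sheath: Fixed obstacle to keep clear of: grey crinkled sheath of the hanging flexible shaft, left of the box, hanging from about x 0.53, y 0.07 at 0.85 m up to x 0.41, y 0.18 at the bench. (Another stands behind the box: a bench magnifier, its lens 0.45 to 0.49 m up at x 0.78 to 0.88, y -0.30 to -0.20.)

How it is judged:
By the outcome, as a careful person would: the job done as asked, in the order asked, and still so for the second after the job is handed in, with the robot touching nothing.
It also fails if it takes over 72 s, if anything falls off the work surface, if the arm or the gripper's body presses on something with over 40 N, if the wrist force passes 120 N, or if a joint passes its speed limit or range.

### The arm

A 6-joint arm with a two-finger parallel gripper is mounted at the origin on a cart in front of the work surface, level with it; the furniture and walls round the work are solid. World frame = base frame: x ahead of the robot, y to its left, z up, the work surface at z = 0. Lengths are in mm, angles in degrees, forces in N, time in s.
With the tool pointing down it reaches from about 350 to 850 mm from the base axis. Payload 8.1 kg.
Tool frame: the origin (TCP) lies midway between the tips of the shut fingers; the grasp point (between the pads) lies 19 mm behind it (r.pinch_z is the distance from the TCP to the grasp point, in mm); z points along the fingers, y is the line along which they close (so a half turn about z gives the same grasp; the last joint's range is limited). The gripper opens to 85 mm and grips with 20 to 120 N. Pads are 22 mm wide; open, the fingers measure 114 mm over their backs; the gripper's body (76 mm by 85 mm) begins 54 mm behind the grasp point. The pads swing forward as they close: fully open they stand 13 mm farther back than shut.
Start: joints at [-70.268, 7.471, 85.268, -0, 87.261, -4.893], TCP at [250.033, -545.425, 193.192] pointing down, gripper open.
Joint ranges: [-169.43, 169.43], [-51.17, 129.36], [1.28, 143.12], [-76.62, 256.62], [0, 156.53], [-152.29, 152.29]. Speed limits (degrees/s): [136.94, 136.94, 159.86, 180, 180, 180].

### API

Orientations are given as [roll, pitch, yaw] about the fixed x, y, z axes, in that order (R = Rz(yaw) Ry(pitch) Rx(roll)).
In Python, from bench import sensors, optics, job, r gives the robot as it stands.
- The arm moves only by the tool play_rows, never from a script. Its argument "motion" is a list that holds one entry, the list of rows, each a list of 6 numbers: the shift along the tool's x, y, z in cm, then the turn, a rotation vector about the tool's x, y, z in degrees. In form: [[[x, y, z, ax, ay, az], ...]]. A call has 1 to 5 rows; each row is the pose to reach, as a shift and turn from the pose commanded when the call began, along the tool's axes at that moment; what a row does not reach only later rows make up. A row lasts 1/10 s, in which the tool goes at most 50 mm and 8.59 degrees, less where a joint would pass 70% of its speed; a pose out of reach is approached as far as the arm can. A call with a gripper value outside its range is refused whole. "jaw" is the opening, from 0 (shut) to 1 (fully open), set as the call begins (left out, the last holds). The fingers move at their own pace and stop on an object; "squeeze" is the grip in N (left out, the last holds). Time passes only in rows, so rows that repeat a pose let the fingers close. It gives the time, the measured TCP pose, the force, the opening and the grip force at its end, in the units of the state.
- sensors.sense(): the state, without advancing time (a new reading comes with each control period).
- optics.snapshot(name): name is "scene" or "top"; returns a dict with "pixels" (480x640x3 uint8, red, green, blue), "mtx" (3x3 intrinsics, pixels), "R" (3x3) and "t" (3): a world point X has camera coordinates R X + t. Camera axes: x right, y down, z forward; pixel columns grow to the right and rows downward; lengths in mm; the calibration is good to about 2 mm. A picture is of the moment at which its call begins. There is no depth.
- job.hand_in(): hands the job in; it is judged then, once.
The state is a dict: "time": time; "joint_pos": joint angles; "qd": joint speeds; "joint_efforts": joint torques, N m; "tool_pos": TCP position; "tcp_rot": TCP orientation; "ft_force": force on the tool from outside, world axes, zero at the start; "wrist_torque": the same for the moment, N m; "finger_gap": finger opening in mm; "grip_force": force on a finger pad.
Only numpy, scipy, OpenCV 4.12 (cv2) and the standard library are available. Lean on these libraries where they do the work, as an engineer would, in place of code of your own. Each camera call takes 0.05 s, during which the arm holds its last target. There are 200 camera calls.

## Working session

There is one attempt and no reset: what is moved stays moved. The work goes in short steps, Python scripts to look and compute and a tool call to move; the robot and the scene stay as the last step left them, time stands still between calls to the robot, and variables do not carry over. Pictures are saved under pics/ and viewed, at most 10 in all, crops included, and the job is handed in when it is done.

Besides the shell and the picture viewer there is one more tool, called after "Request:" as name(argument=value, ...) on one line, values as JSON. play_rows: Moves the arm, as the interface text tells. Its arguments: {"type":"object","properties":{"motion":{"type":"array","items":{"type":"array","items":{"type":"array","items":{"type":"number"}}}},"jaw":{"type":"number"},"squeeze":{"type":"number"}},"required":["motion"]}

```bash
ls; mkdir -p pics; python3 - <<'E'
from bench import sensors, optics, job, r
import cv2,numpy as np
print(sensors.sense()); print([a for a in dir(r) if a[0]!='_'], r.pinch_z)
for n in("scene","top"):
    s=optics.snapshot(n); cv2.imwrite(f'pics/{n}0.png',s['pixels'][...,::-1]); np.savez(f'{n}0.npz',**s); print(n,s['mtx'],s['R'],s['t'])
E
```

```text
pics
{'time': 0.0, 'joint_pos': array([-7.02681877e+01,  7.51624249e+00,  8.53294340e+01, -2.90417307e-04,
        8.72607640e+01, -4.89236651e+00]), 'qd': array([ 0.01367865,  0.05232195, -0.03548964,  0.03140757,  0.14286488,
       -0.03151068]), 'joint_efforts': array([-6.99792654e-04, -5.69409692e+01, -5.00549376e+01, -3.43606380e-04,
        1.50667765e-02, -5.98521365e-05]), 'tool_pos': array([ 249.81446935, -544.84134319,  192.13118082]), 'tcp_rot': array([-1.79893923e+02, -8.78868633e-03,  2.46241849e+01]), 'ft_force': array([-0.6689926 , -0.13451201,  0.26421409]), 'wrist_torque': array([-0.01657943, -0.00415368,  0.0098265 ]), 'grip_force': 0.0, 'finger_gap': 85.35698322071721}
['PlanningError', 'pinch_z'] 18.700000000000003
scene [[528.18221892   0.         326.46523298]
 [  0.         528.18221892 240.88344398]
 [  0.           0.           1.        ]] [[ 0.14003121 -0.9901403   0.00366579]
 [-0.41738654 -0.0623856  -0.90658508]
 [ 0.89787512  0.12542015 -0.42200717]] [-279.74460903  -46.97756999 1322.2741903 ]
top [[496.51718032   0.         317.41973729]
 [  0.         496.51718032 241.4768709 ]
 [  0.           0.           1.        ]] [[ 0.02652774 -0.99961507 -0.00812301]
 [-0.99712323 -0.02588269 -0.07124145]
 [ 0.07100378  0.00998952 -0.99742602]] [-214.88837232  585.53364913 1070.72777713]
```

View pics/scene0.png

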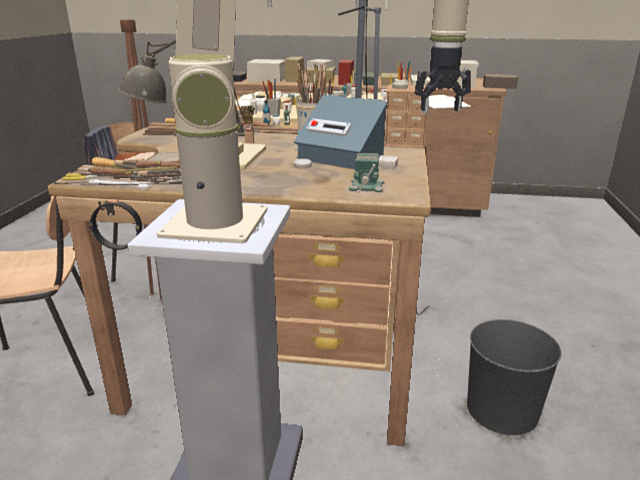

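View pics/top0.png

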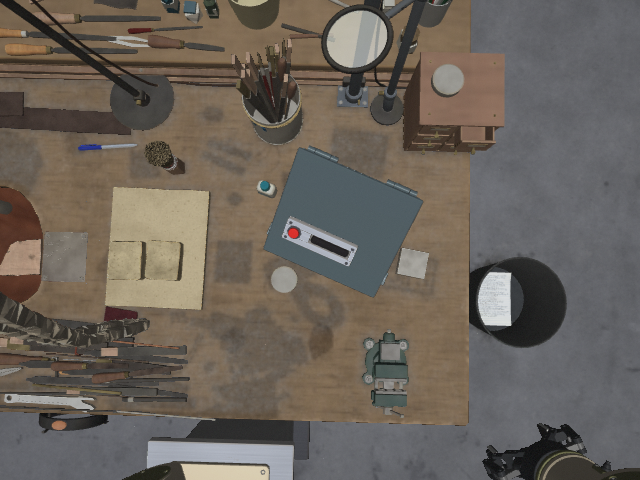

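The scene view shows the strongbox right of centre (button near (315,123)). The top view shows its lid with corners at about (300,148), (423,200), (375,297) and (264,247), the red button at (294,233) and the slot at (330,245). The tin is at (284,279), the bottle at (265,188), the block at (413,263).

```bash
cat > h.py <<'E'
import numpy as np,cv2
from scipy.spatial.transform import Rotation as Ro
A=0.576
def lid2box(p,a=0.): return Ro.from_euler('y',a-A).apply(p)+[95,0,188.4]
def proj(c,X): X=np.atleast_2d(X)@c['R'].T+c['t']; u=X@c['mtx'].T; return u[:,:2]/u[:,2:]
def ray(c,uv,z):
    d=c['R'].T@np.linalg.solve(c['mtx'],[*uv,1]); o=-c['R'].T@c['t']; return o+d*(z-o[2])/d[2]
def load(n): return dict(np.load(n+'.npz'))
def red(px):
    p=px.astype(int); m=((p[...,0]>130)&(p[...,1]<80)&(p[...,2]<80)).astype(np.uint8); return m
E
python3 - <<'E'
from h import *
from scipy.optimize import least_squares
c=load('top0'); s=load('scene0')
def big(m,roi):
    z=np.zeros_like(m); x0,y0,x1,y1=roi; z[y0:y1,x0:x1]=m[y0:y1,x0:x1]
    n,l,st,ce=cv2.connectedComponentsWithStats(z); i=1+st[1:,4].argmax(); return ce[i],st[i],(l==i).astype(np.uint8)
obs=[];
bt,st,_=big(red(c['pixels']),(260,200,340,270)); print('btn top',bt,st)
bs,st,_=big(red(s['pixels']),(295,100,345,150)); print('btn scene',bs,st)
g=c['pixels'].max(2); dk,st,_=big((g<50).astype(np.uint8),(285,215,360,270)); print('slot',dk,st)
p=c['pixels'].astype(int); print(p[200,340],p[180,320],p[270,370])
ref=p[200,340]; m=(np.abs(p-ref).max(2)<22).astype(np.uint8); m=cv2.morphologyEx(m,cv2.MORPH_OPEN,np.ones((5,5)))
_,st,l=big(m,(250,130,440,310)); k=cv2.findContours(l,0,2)[0]; k=max(k,key=cv2.contourArea)
box=cv2.minAreaRect(k); 
q=cv2.approxPolyDP(cv2.convexHull(k),8,True)[:,0]; print('lid',q.tolist(),box)
q=q.astype(float); t=np.array([[300,148],[423,200],[375,297],[264,247]])
cor=[q[np.linalg.norm(q-x,axis=1).argmin()] for x in t]
names=[('top',bt,(-160.6,76,33)),('top',dk,(-160.6,0,26)),('scene',bs,(-160.6,76,32))]+[('top',u,v) for u,v in zip(cor,[(0,127,10),(0,-127,10),(-239,-127,10),(-239,127,10)])]
cam={'top':c,'scene':s}
def W(v,x): return Ro.from_euler('z',v[2]).apply(lid2box(x))+[v[0],v[1],0]
f=lambda v:np.concatenate([proj(cam[n],W(v,np.array(x,float)))[0]-u for n,u,x in names])
R=least_squares(f,[600,-100,-.4],loss='soft_l1',x_scale=[10,10,.1]); v=R.x
print('pose',v,np.degrees(v[2])); print(f(v).reshape(-1,2).round(1))
np.save('pose.npy',v)
for n,x in [('btn',(-160.6,76,33)),('hnd0',(-160.6,0,26)),('handle out',(-160.6,0,48))]: print(n,W(v,x))
for n,u,z in [('tin',(284,279),18),('bottle',(265,188),71),('block',(413,263),28)]: print(n,ray(c,u,z))
E
```

```text
btn top [292.90361446 232.71084337] [288 228  11  10  83]
btn scene [313.88235294 122.58823529] [312 121   5   4  17]
slot [329.07604563 246.07604563] [311 236  37  21 263]
[81 93 99] [80 93 98] [79 93 98]
lid [[298, 149], [421, 200], [374, 295], [264, 249]] ((339.4477233886719, 223.05848693847656), (135.12344360351562, 109.15056610107422), 23.38521957397461)
pose [ 6.24668922e+02 -2.44087546e+02 -3.77714826e-01] -21.641465361242965
[[ 0.3  0.1]
 [ 0.2  0.2]
 [-0.5 -0.9]
 [-0.7 -2.4]
 [ 2.5 -0.4]
 [ 0.2  2. ]
 [-1.4  0.2]]
btn [ 599.10095253 -152.17953517  128.60078761]
hnd0 [ 574.6163115  -224.22840162  122.73025128]
handle out [ 563.47816102 -219.80916885  141.18050833]
tin [ 506.85010314 -128.44203512   18.        ]
bottle [697.65254547 -86.28699942  71.        ]
block [ 548.96624121 -408.16909484   28.        ]
```

```bash
cat >> h.py <<'E'
def toolR(a=0.,turn=0.,tilt=None):
    """tool orientation facing the lid at angle a, turned with the handle"""
    v=np.load('pose.npy'); th=(a-A) if tilt is None else tilt
    L=Ro.from_euler('z',v[2])*Ro.from_euler('y',th)
    return L*Ro.from_euler('z',turn)*Ro.from_matrix(np.array([[0,1,0],[1,0,0],[0,0,-1.]]))
def lidW(p,a=0.):
    v=np.load('pose.npy'); return Ro.from_euler('z',v[2]).apply(lid2box(p,a))+[v[0],v[1],0]
def rel(P,R,P0,R0): return np.r_[R0.inv().apply(np.array(P)-P0)/10,(R0.inv()*R).as_rotvec(degrees=True)].round(2)
def cur():
    from bench import sensors
    s=sensors.sense(); return s['tool_pos'],Ro.from_euler('xyz',s['tcp_rot'],degrees=True)
E
python3 - <<'E'
from h import *
P0,R0=[250.033,-545.425,193.192],Ro.from_euler('xyz',[-180,0,24.62],degrees=True)
R=toolR(); print(R.as_euler('xyz',degrees=True), (R0.inv()*R).as_rotvec(degrees=True))
P1=np.array([340,-430,400]); 
r1=rel(P1,R,P0,R0); print(r1)
# half rotation at waypoint 1
Rh=R0*Ro.from_rotvec((R0.inv()*R).as_rotvec()*.6)
print('w1',rel(P1,Rh,P0,R0))
for h in(80,20): print(h,lidW([-160.6,76,33+h]))
P2=lidW([-160.6,76,33+80.]); print('w2',rel(P2+[0,0,0],R,P1,Rh), np.linalg.norm(P2-P1))
E
```

```text
[146.997631     0.          68.35853464] [-31.36649441  12.58971067 -42.49892457]
[ 12.99  -6.75 -20.68 -31.37  12.59 -42.5 ]
w1 [ 12.99  -6.75 -20.68 -18.82   7.55 -25.5 ]
80 [ 558.59858713 -136.10959782  195.69263146]
20 [ 588.97536118 -148.16205083  145.37374858]
w2 [ 35.44  -9.07  20.5  -12.55   5.04 -17.  ] 419.4024459013308
```

```bash
python3 - <<'E'
from h import *
# vise height guess: highest green pixel ray
s=load('scene0'); c=load('top0')
for z in (60,100): print(ray(s,(367,155),z), ray(c,(387,345),z))
E
```

```text
[ 457.16415987 -346.6235374    60.        ] [ 375.80976533 -350.45173051   60.        ]
[ 314.7737919  -355.31096491  100.        ] [ 381.06633198 -345.10389966  100.        ]
```

Request:
play_rows(motion=[[[2.6,-1.4,-4.1,-3.8,1.5,-5.1],[5.2,-2.7,-8.3,-7.5,3,-10.2],[7.8,-4.1,-12.4,-11.3,4.5,-15.3],[10.4,-5.4,-16.5,-15,6,-20.4],[13,-6.8,-20.7,-18.8,7.5,-25.5]]], jaw=0)

```text
time: 0.6
tool_pos: [339.2, -429.8, 398.7]
tcp_rot: [160.0, -3.0, 51.2]
ft_force: [0.2, -1.3, 0.1]
finger_gap: 12.0
grip_force: 0.0
```

Request:
play_rows(motion=[[[3.5,-0.9,1,-2.5,1,-3.4],[7,-1.8,2,-5,2,-6.8],[10.5,-2.7,3,-7.5,3,-10.2],[14,-3.6,4.5,-10,4,-13.6],[17.5,-4.5,6,-12.5,5,-17]]])

```text
time: 1.1
tool_pos: [434.6, -277.5, 334.2]
tcp_rot: [147.0, 0.1, 68.5]
ft_force: [-0.4, 1.0, -0.5]
finger_gap: -0.0
grip_force: 0.0
```

```bash
python3 - <<'E'
from h import *
from bench import sensors
s=sensors.sense(); print(s['time'],s['tool_pos'],s['joint_pos'].round(1),s['ft_force'],s['finger_gap'])
P,R=cur(); print(rel(lidW([-160.6,76,113.]),toolR(),P,R))
E
```

```text
1.1 [ 434.55484945 -277.51048676  334.18752494] [-50.2 -43.1 118.   15.5  75.8 -28.5] [-0.40684839  1.01063484 -0.46225708] -0.010117531671231667
[17.73 -2.21 15.04  0.02  0.03  0.13]
```

Request:
play_rows(motion=[[[4,-0.5,2,0,0,0],[8,-1,5,0,0,0],[11.5,-1.5,8.5,0,0,0],[15,-1.9,12,0,0,0],[17.7,-2.2,15,0,0,0]]])

```text
time: 1.6
tool_pos: [558.4, -135.0, 194.7]
tcp_rot: [147.1, 0.1, 68.5]
ft_force: [0.6, -0.3, 0.3]
finger_gap: -0.2
grip_force: 0.0
```

```bash
python3 - <<'E'
from h import *
from bench import sensors,optics
s=sensors.sense(); print(s['time'],s['joint_pos'].round(1),s['ft_force'])
P,R=cur(); print(rel(lidW([-160.6,76,33.]),toolR(),P,R))
c=optics.snapshot('scene')
im=cv2.resize(c['pixels'][60:220,220:440,::-1],None,fx=3.6,fy=3.6); cv2.imwrite('pics/s1.png',im)
E
```

```text
1.6 [-16.9 -31.4 125.4  -3.2  53.2   5.8] [ 0.62643741 -0.2846912   0.33270248]
[-0.1   0.12  7.94 -0.12 -0.01  0.12]
```

View pics/s1.png

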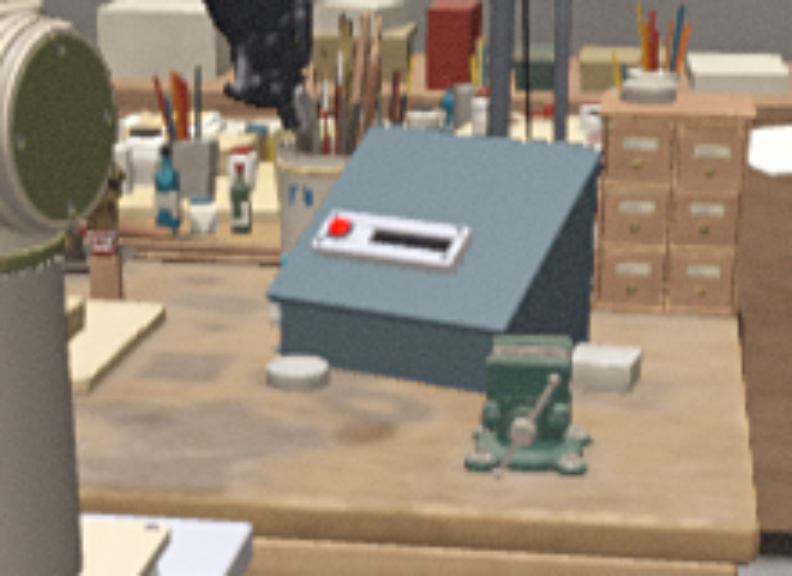

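The crop shows the shut fingers' tips near (295,145), up and left of the red button at (340,228), which fits an 80 mm standoff along the lid normal.

Request:
play_rows(motion=[[[0,0.1,2,0,0,0],[-0.1,0.1,4,0,0,0],[-0.1,0.1,5.5,0,0,0],[-0.1,0.1,6.5,0,0,0],[-0.1,0.1,7,0,0,0]]])

```text
time: 2.15
tool_pos: [593.2, -152.9, 137.0]
tcp_rot: [147.2, 0.1, 68.3]
ft_force: [0.3, 0.3, 0.7]
finger_gap: 0.1
grip_force: 0.0
```

```bash
python3 - <<'E'
from h import *
from bench import sensors,optics
P,R=cur(); print(rel(lidW([-160.6,76,33.]),toolR(),P,R))
c=optics.snapshot('top'); np.savez('top1.npz',**c); s=optics.snapshot('scene')
print(proj(c,P),proj(s,P),proj(c,lidW([-160.6,76,33.])))
a=cv2.resize(c['pixels'][190:290,240:380,::-1],None,fx=4,fy=4); b=cv2.resize(s['pixels'][75:175,270:330,::-1],None,fx=4,fy=4); cv2.imwrite('pics/s2.png',np.hstack([a,b]))
E
```

```text
[ 0.29 -0.02  0.99 -0.21  0.07  0.01]
[[293.27942557 235.4798392 ]] [[313.17207466 119.30163671]] [[293.22725694 232.86057764]]
```

View pics/s2.png

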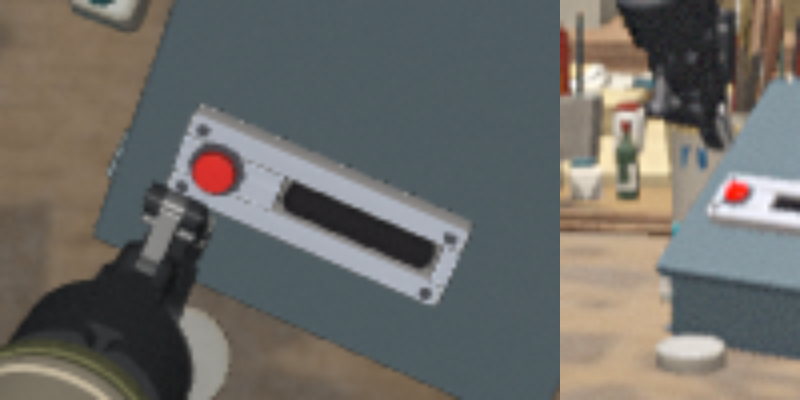

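The tip appears at crop (180,210) in the top view, i.e. pixel (285,242), and in the scene view at about (310,111). The button is at (293,233) and (314,122). The tip looks farther off than the pose says, so I'm checking.

```bash
python3 - <<'E'
from h import *
from bench import sensors,optics
c=optics.snapshot('top'); s=optics.snapshot('scene'); c0=load('top1')
print('diff',np.abs(c['pixels'].astype(int)-c0['pixels'])[190:290,240:380].mean(), sensors.sense()['tool_pos'])
Pt=[k['mtx']@np.c_[k['R'],k['t']] for k in(c,s)]
def tri(a,b):
    X=cv2.triangulatePoints(Pt[0],Pt[1],np.array(a,float).reshape(2,1),np.array(b,float).reshape(2,1)); return (X[:3]/X[3]).ravel()
X=tri((286,241),(310,111)); print('tip',X, proj(c,X),proj(s,X))
X=tri((292.9,232.7),(313.9,122.6)); print('btn',X,proj(c,X),proj(s,X))
a=cv2.resize(c['pixels'][190:290,240:340,::-1],None,fx=4,fy=4); b=cv2.resize(s['pixels'][75:175,250:350,::-1],None,fx=4,fy=4); cv2.imwrite('pics/s3.png',np.hstack([a,b]))
E
```

```text
diff 1.1568809523809525 [ 593.80099815 -153.05874372  139.16406122]
tip [ 580.15504403 -142.98892985  166.98913242] [[286.95292251 240.87299533]] [[309.51503369 110.97444988]]
btn [ 600.00289511 -152.82599771  124.51161948] [[293.68218657 232.59939178]] [[313.49162772 122.58359557]]
```

View pics/s3.png

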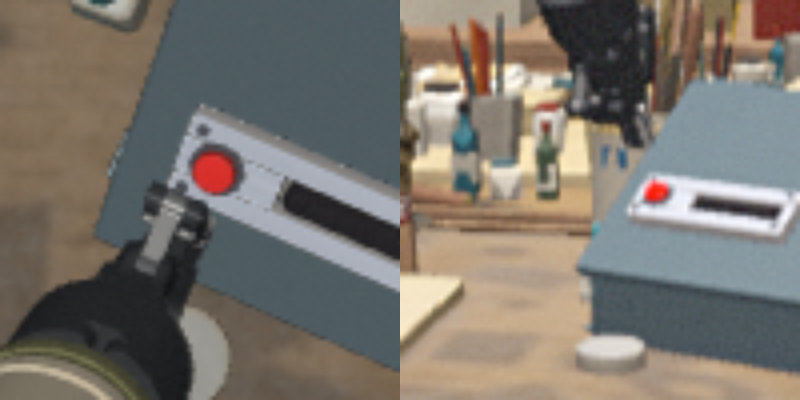

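The new crops confirm it: the tip at (195,210) and (640,140) in the crops triangulates about 30 mm farther back along the tool axis than the reported TCP. I'll creep in and let the force show contact.

Request:
play_rows(motion=[[[0.1,0,0.3,0,0,0],[0.2,0,0.6,0,0,0],[0.2,0,0.9,0,0,0]]])

```text
time: 2.65
tool_pos: [599.3, -152.8, 131.2]
tcp_rot: [147.0, 0.1, 68.4]
ft_force: [-0.2, 0.6, -0.1]
finger_gap: -0.1
grip_force: 0.0
```

```bash
python3 - <<'E'
from h import *
from bench import sensors,optics
P,R=cur(); print(rel(lidW([-160.6,76,33.]),toolR(),P,R),sensors.sense()['ft_force'])
E
```

```text
[ 0.05 -0.18  0.2  -0.05  0.05  0.03] [-0.17479474  0.55993405 -0.07595275]
```

Request:
play_rows(motion=[[[0,0,0.2,0,0,0],[0,0,0.4,0,0,0],[0,0,0.6,0,0,0],[0,0,0.6,0,0,0]]])

```text
time: 3.05
tool_pos: [601.9, -154.1, 125.5]
tcp_rot: [147.1, 0.1, 68.3]
ft_force: [0.7, 0.1, 0.2]
finger_gap: -0.0
grip_force: 0.0
```

```bash
python3 - <<'E'
from h import *
from bench import sensors,optics
P,R=cur(); print(rel(lidW([-160.6,76,33.]),toolR(),P,R),R.inv().apply(sensors.sense()['ft_force']))
c=optics.snapshot('top'); s=optics.snapshot('scene')
a=cv2.resize(c['pixels'][190:290,240:340,::-1],None,fx=4,fy=4); b=cv2.resize(s['pixels'][75:175,250:350,::-1],None,fx=4,fy=4); cv2.imwrite('pics/s4.png',np.hstack([a,b]))
E
```

```text
[ 0.08 -0.1  -0.44 -0.13  0.06  0.02] [0.3646653  0.59906914 0.19966495]
```

View pics/s4.png

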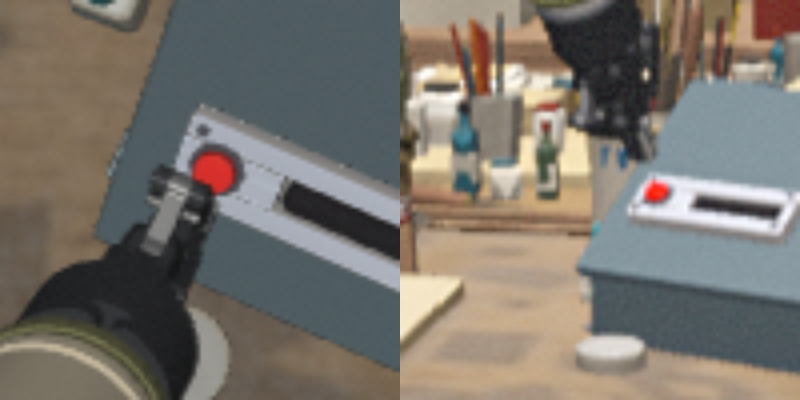

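Still no contact (force about 0), and the tip at crop (205,195) and (645,155) is visibly short of the button at (215,172) and (657,192). I'll keep creeping.

Request:
play_rows(motion=[[[0,0,0.4,0,0,0],[0,0,0.8,0,0,0],[0,0,1.2,0,0,0],[0,0,1.2,0,0,0]]])

```text
time: 3.55
tool_pos: [607.8, -156.4, 114.8]
tcp_rot: [147.2, 0.1, 68.3]
ft_force: [-0.3, -0.4, -0.0]
finger_gap: -0.0
grip_force: 0.0
```

```bash
cat > tip.py <<'E'
from h import *
from bench import sensors,optics
c=optics.snapshot('top'); s=optics.snapshot('scene')
P,R=cur(); print(rel(lidW([-160.6,76,33.]),toolR(),P,R),R.inv().apply(sensors.sense()['ft_force']),proj(c,P),proj(s,P))
# dark-gripper extreme along tool axis projected in each view
p=s['pixels'][:,:,:]; m=(p.max(2)<45)[80:135,290:325]
ys,xs=np.where(m); print('scene low dark',[(xs[ys==y].min()+290,xs[ys==y].max()+290,y+80) for y in sorted(set(ys))[-4:]])
k=(c['pixels'].max(2)<60)[215:255,275:305]; ys,xs=np.where(k); print('top high dark',[(xs[ys==y].min()+275,xs[ys==y].max()+275,y+215) for y in sorted(set(ys))[:5]])
m0=red(c['pixels'])[200:270,260:340]; print('red area',m0.sum(), red(s['pixels'])[100:150,295:345].sum())
E
python3 tip.py
```

```text
[ 0.07 -0.1  -1.64 -0.13  0.06  0.02] [-0.77575429 -0.67482544 -0.20336939] [[295.86685442 229.14344321]] [[314.94084984 124.79236041]]
scene low dark [(np.int64(308), np.int64(310), np.int64(114)), (np.int64(308), np.int64(310), np.int64(115)), (np.int64(310), np.int64(311), np.int64(116)), (np.int64(310), np.int64(310), np.int64(117))]
top high dark [(np.int64(282), np.int64(282), np.int64(228)), (np.int64(282), np.int64(283), np.int64(229)), (np.int64(281), np.int64(284), np.int64(230)), (np.int64(280), np.int64(292), np.int64(233)), (np.int64(280), np.int64(293), np.int64(234))]
red area 46 17
```

Request:
play_rows(motion=[[[0,0,0.3,0,0,0],[0,0,0.6,0,0,0],[0,0,0.8,0,0,0],[0,0,0.8,0,0,0]]])

```text
time: 4.05
tool_pos: [612.0, -158.1, 108.6]
tcp_rot: [147.1, 0.1, 68.3]
ft_force: [-0.0, -0.6, 0.6]
finger_gap: 0.2
grip_force: 0.0
```

```bash
python3 tip.py
```

```text
[ 0.07 -0.13 -2.42 -0.11  0.06  0.02] [0.23886215 0.23593143 0.07794299] [[296.89890866 227.42688999]] [[315.61695064 126.42266527]]
scene low dark [(np.int64(310), np.int64(310), np.int64(115)), (np.int64(310), np.int64(311), np.int64(116)), (np.int64(309), np.int64(311), np.int64(117)), (np.int64(311), np.int64(311), np.int64(118))]
top high dark [(np.int64(283), np.int64(284), np.int64(227)), (np.int64(281), np.int64(288), np.int64(228)), (np.int64(284), np.int64(284), np.int64(229)), (np.int64(281), np.int64(281), np.int64(230)), (np.int64(281), np.int64(294), np.int64(231))]
red area 23 17
```

Request:
play_rows(motion=[[[0,0,0.2,0,0,0],[0,0,0.4,0,0,0],[0,0,0.5,0,0,0],[0,0,0.5,0,0,0]]])

```text
time: 4.55
tool_pos: [614.5, -159.1, 104.6]
tcp_rot: [147.1, 0.1, 68.3]
ft_force: [-0.3, 0.0, -1.0]
finger_gap: 0.1
grip_force: 0.0
```

```bash
python3 tip.py;python3 - <<'E'
from h import *
from bench import optics
c=optics.snapshot('top'); s=optics.snapshot('scene')
a=cv2.resize(c['pixels'][190:290,240:340,::-1],None,fx=4,fy=4); b=cv2.resize(s['pixels'][90:140,290:340,::-1],None,fx=8,fy=8); cv2.imwrite('pics/s5.png',np.hstack([a,b]))
E
```

```text
[ 0.07 -0.13 -2.92 -0.1   0.06  0.02] [0.40708105 0.23380961 1.18037233] [[297.54275223 226.40772127]] [[316.03613716 127.48001868]]
scene low dark [(np.int64(308), np.int64(310), np.int64(115)), (np.int64(310), np.int64(310), np.int64(116)), (np.int64(309), np.int64(311), np.int64(118)), (np.int64(311), np.int64(311), np.int64(119))]
top high dark [(np.int64(284), np.int64(284), np.int64(225)), (np.int64(284), np.int64(285), np.int64(226)), (np.int64(283), np.int64(289), np.int64(227)), (np.int64(282), np.int64(282), np.int64(229)), (np.int64(282), np.int64(295), np.int64(230))]
red area 6 17
```

View pics/s5.png

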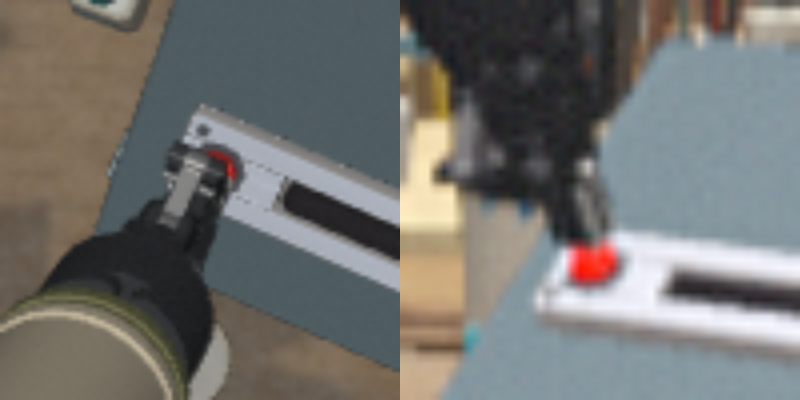

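The top crop shows the pad centre at about (197,168) against the button at (215,172). In the scene crop the finger tip is at (585,240), just above the button at (593,262). I'll shift about 4 mm towards the handle and press.

Request:
play_rows(motion=[[[-0.4,0,0,0,0,0],[-0.4,0,0.2,0,0,0],[-0.4,0,0.4,0,0,0],[-0.4,0,0.6,0,0,0],[-0.4,0,0.6,0,0,0]]])

```text
time: 5.25
tool_pos: [616.0, -164.0, 99.3]
tcp_rot: [147.1, 0.1, 68.3]
ft_force: [0.7, 0.6, -0.8]
finger_gap: 0.1
grip_force: 0.0
```

```bash
python3 tip.py
```

```text
[ 0.47 -0.12 -3.53 -0.12  0.06  0.02] [-0.23236185  0.336537    0.06959483] [[300.06688291 225.99230398]] [[317.51160007 128.94130824]]
scene low dark [(np.int64(312), np.int64(312), np.int64(117)), (np.int64(312), np.int64(312), np.int64(118)), (np.int64(312), np.int64(312), np.int64(119)), (np.int64(313), np.int64(313), np.int64(120))]
top high dark [(np.int64(287), np.int64(287), np.int64(225)), (np.int64(286), np.int64(291), np.int64(226)), (np.int64(288), np.int64(289), np.int64(227)), (np.int64(285), np.int64(298), np.int64(229)), (np.int64(285), np.int64(299), np.int64(230))]
red area 0 11
```

Request:
play_rows(motion=[[[0,0,0.2,0,0,0],[0,0,0.4,0,0,0],[0,0,0.4,0,0,0]]])

```text
time: 5.65
tool_pos: [618.4, -164.9, 96.6]
tcp_rot: [147.1, 0.1, 68.3]
ft_force: [0.2, 0.1, 2.0]
finger_gap: 0.0
grip_force: 1.1
```

```bash
python3 tip.py
```

```text
[ 0.47 -0.16 -3.9  -0.08  0.05  0.02] [-0.36053064  0.04860432 -2.52291795] [[300.58428423 225.03354028]] [[317.8678574 129.6347831]]
scene low dark [(np.int64(310), np.int64(312), np.int64(117)), (np.int64(312), np.int64(312), np.int64(118)), (np.int64(311), np.int64(313), np.int64(119)), (np.int64(311), np.int64(313), np.int64(120))]
top high dark [(np.int64(288), np.int64(288), np.int64(224)), (np.int64(287), np.int64(290), np.int64(225)), (np.int64(288), np.int64(294), np.int64(226)), (np.int64(296), np.int64(296), np.int64(227)), (np.int64(286), np.int64(298), np.int64(228))]
red area 0 9
```

Contact: about 2.5 N at the button. Pressing on.

Request:
play_rows(motion=[[[0,0,0.15,0,0,0],[0,0,0.3,0,0,0],[0,0,0.4,0,0,0],[0,0,0.4,0,0,0]]])

```text
time: 6.15
tool_pos: [620.4, -165.7, 93.4]
tcp_rot: [147.1, 0.1, 68.3]
ft_force: [-4.6, 1.6, 5.0]
finger_gap: 0.3
grip_force: 3.6
```

```bash
cat >> tip.py <<'E'
a=c['pixels'][215:270,300:360]; print('slot dark',(a.max(2)<60).sum()); 
E
python3 tip.py; cp h.py h_bak.py
```

```text
[ 0.47 -0.16 -4.29 -0.08  0.06  0.02] [ 0.6064995  -1.16234345 -6.72751092] [[301.07548969 224.24505429]] [[318.19396706 130.46195578]]
scene low dark [(np.int64(313), np.int64(313), np.int64(119)), (np.int64(313), np.int64(323), np.int64(120)), (np.int64(312), np.int64(324), np.int64(121)), (np.int64(312), np.int64(314), np.int64(122))]
top high dark [(np.int64(288), np.int64(290), np.int64(223)), (np.int64(287), np.int64(291), np.int64(224)), (np.int64(289), np.int64(290), np.int64(225)), (np.int64(287), np.int64(298), np.int64(227)), (np.int64(286), np.int64(299), np.int64(228))]
red area 0 4
slot dark 309
```

Fully pressed (6.7 N), and dark pixels have appeared at the slot in the scene view, (313–324,120). I'll back off, open and look.

Request:
play_rows(motion=[[[0,0,-2,0,0,0],[0,0,-4.5,0,0,0],[0,0,-7,0,0,0],[0,0,-9,0,0,0],[0,0,-9,0,0,0]]], jaw=1)

```text
time: 6.75
tool_pos: [575.8, -147.8, 172.0]
tcp_rot: [146.8, 0.0, 68.4]
ft_force: [0.4, 0.4, 0.1]
finger_gap: 72.3
grip_force: 0.0
```

```bash
python3 - <<'E'
from h import *
from bench import optics,sensors
c=optics.snapshot('top'); s=optics.snapshot('scene')
P,R=cur();print(P,sensors.sense()['ft_force'],sensors.sense()['finger_gap'])
for n,k,(x0,y0,x1,y1) in(('top',c,(300,215,370,275)),('scene',s,(315,105,355,140))):
    m=(k['pixels'].max(2)<60).astype(np.uint8)[y0:y1,x0:x1]; N,l,st,ce=cv2.connectedComponentsWithStats(m)
    i=1+st[1:,4].argmax(); print(n,ce[i]+[x0,y0],st[i], cv2.minAreaRect(np.argwhere(l==i)[:,::-1].astype(np.float32)))
    for z in(26,54): print(z,proj(k,lidW([-160.6,0,z])))
a=cv2.resize(c['pixels'][170:320,220:400,::-1],None,fx=3,fy=3); b=cv2.resize(s['pixels'][60:160,290:370,::-1],None,fx=3.2,fy=4.5)
cv2.imwrite('pics/s6.png',np.hstack([a,b]))
E
```

```text
[ 575.03824668 -147.64163539  168.60802648] [-0.46701737 -0.52966187 -0.0720681 ] 85.28408317293795
top [326.26797386 252.2124183 ] [  8  27  38  22 306] ((26.309837341308594, 37.291805267333984), (40.19640350341797, 7.9591169357299805), 23.629377365112305)
26 [[329.24311628 246.32219631]]
54 [[326.34978004 252.79852836]]
scene [331.5625 121.5   ] [ 7 14 20  5 48] ((16.506099700927734, 16.44512176513672), (19.215089797973633, 2.981651544570923), 6.34019136428833)
26 [[333.43051955 125.50426912]]
54 [[331.24681314 119.26422672]]
```

View pics/s6.png

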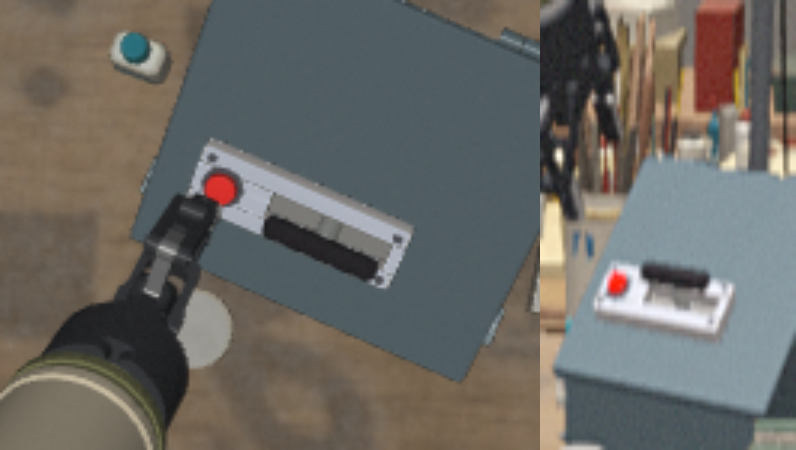

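The handle is out: bar in the top view at (326,252), scene (332,121), matching the model to within about 2 px. The button has sprung back. Next, hover over the bar.

```bash
python3 - <<'E'
from h import *
P,R=cur(); print(rel(lidW([-160.6,-4,43.]),toolR(),P,R)); print(rel(lidW([-160.6,-4,-7.]),toolR(),P,R))
E
```

```text
[-7.53 -0.16  3.67 -0.05  0.05  0.02]
[-7.53 -0.16  8.67 -0.05  0.05  0.02]
```

Request:
play_rows(motion=[[[-2.5,-0.1,0,0,0,0],[-5,-0.2,0,0,0,0],[-7.5,-0.2,1,0,0,0],[-7.5,-0.2,3.5,0,0,0],[-7.5,-0.2,3.7,0,0,0]]])

```text
time: 7.35
tool_pos: [562.2, -224.4, 131.1]
tcp_rot: [147.5, 0.0, 68.2]
ft_force: [-0.9, 0.6, -1.0]
finger_gap: 85.4
grip_force: 0.0
```

```bash
python3 - <<'E'
from h import *
from bench import optics,sensors
c=optics.snapshot('top'); s=optics.snapshot('scene')
P,R=cur();print(P,sensors.sense()['ft_force'])
# predicted pixels of both pad tips (open: 38 + 13 mm behind claimed TCP), bar centre
for d in(-42.5,42.5): X=P+R.apply([0,d,-51]); print(proj(c,X),proj(s,X))
print('bar',proj(c,lidW([-160.6,0,54])),proj(s,lidW([-160.6,0,54])))
a=cv2.resize(c['pixels'][190:300,260:370,::-1],None,fx=4,fy=4); b=cv2.resize(s['pixels'][60:148,290:360,::-1],None,fx=5,fy=5)
cv2.imwrite('pics/s7.png',np.hstack([a,b]))
E
```

```text
[ 562.97966059 -223.54757291  133.65425285] [-0.49765947 -0.99403831 -0.51946316]
[[316.02198553 281.69434156]] [[323.20707515 120.43384646]]
[[331.13139229 245.91312545]] [[334.21116161 102.27170669]]
bar [[326.34978004 252.79852836]] [[331.24681314 119.26422672]]
```

View pics/s7.png

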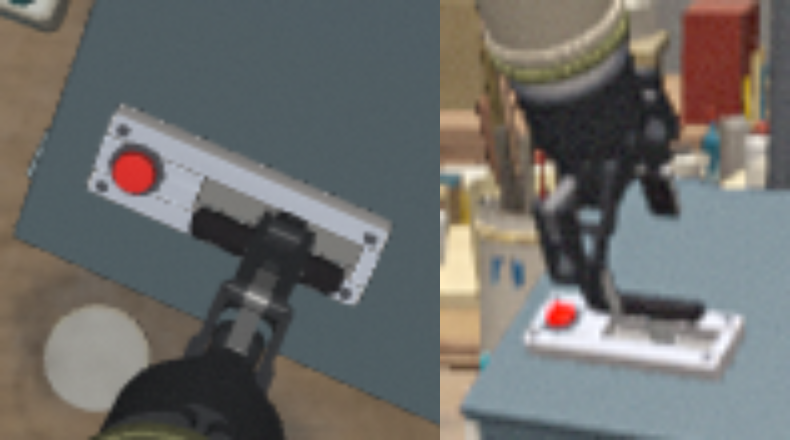

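The top crop shows the upslope fingertip at (290,225), as predicted by a 38 mm tool-axis offset. The scene crop shows the two tips at (605,300) and (665,205), straddling the bar. Descending 48 mm.

```bash
python3 - <<'E'
from h import *
P,R=cur(); print(rel(lidW([-160.6,0,-5.]),toolR(),P,R))
E
```

```text
[ 0.37  0.36  4.62 -0.37  0.04 -0.02]
```

Request:
play_rows(motion=[[[0.4,0.2,1.5,0,0,0],[0.4,0.2,3,0,0,0],[0.4,0.2,4.2,0,0,0],[0.4,0.2,4.6,0,0,0],[0.4,0.2,4.6,0,0,0]]])

```text
time: 7.95
tool_pos: [590.4, -229.6, 98.7]
tcp_rot: [147.2, 0.1, 68.4]
ft_force: [0.4, 0.6, 0.5]
finger_gap: 85.4
grip_force: 0.0
```

Request:
play_rows(motion=[[[0,0,0,0,0,0],[0,0,0,0,0,0],[0,0,0,0,0,0],[0,0,0,0,0,0],[0,0,0,0,0,0]]], jaw=0, squeeze=30)

```text
time: 8.45
tool_pos: [588.8, -229.5, 97.5]
tcp_rot: [147.3, 0.0, 68.4]
ft_force: [0.1, -2.1, 0.6]
finger_gap: 15.2
grip_force: 34.3
```

```bash
python3 - <<'E'
from h import *
from bench import sensors
P,R=cur(); s=sensors.sense(); print(rel(lidW([-160.6,0,-5.]),toolR(),P,R),R.inv().apply(s['ft_force']),s['finger_gap'],s['grip_force'],s['joint_pos'].round(1))
E
```

```text
[-0.03  0.11  0.15 -0.33  0.04  0.02] [-1.8703457   1.07982444 -0.03561612] 15.181120182365 34.332618713378906 [-28.2 -14.4 123.4   5.6  38.5  -9.9]
```

Gripped: 15 mm opening, low side load. Turning anticlockwise (minus about tool z).

Request:
play_rows(motion=[[[0,0,0,0,0,-6],[0,0,0,0,0,-13],[0,0,0,0,0,-20],[0,0,0,0,0,-25],[0,0,0,0,0,-30]]])

```text
time: 8.95
tool_pos: [589.3, -229.7, 97.8]
tcp_rot: [151.0, 15.8, 94.4]
ft_force: [-4.0, 2.6, -0.1]
finger_gap: 15.0
grip_force: 34.3
```

```bash
python3 - <<'E'
from h import *
from bench import sensors
P,R=cur(); s=sensors.sense(); print(rel(lidW([-160.6,0,-5.]),toolR(turn=np.pi/2),P,R),R.inv().apply(s['ft_force']),R.inv().apply(s['wrist_torque']),s['finger_gap'],s['grip_force'],s['joint_pos'].round(1))
E
```

```text
[-5.000e-02  2.000e-02  1.600e-01 -1.700e-01 -2.100e-01 -5.979e+01] [ 2.83363935 -2.99840949 -2.46734019] [0.62748516 0.39124467 0.17323478] 15.019694371821632 34.330058097839355 [-28.2 -14.4 123.4   5.6  38.5 -40.1]
```

Small forces; continuing the turn.

Request:
play_rows(motion=[[[0,0,0,0,0,-7],[0,0,0,0,0,-14],[0,0,0,0,0,-21],[0,0,0,0,0,-28],[0,0,0,0,0,-35]]])

```text
time: 9.45
tool_pos: [589.4, -229.5, 97.9]
tcp_rot: [165.0, 29.4, 129.7]
ft_force: [-3.8, 2.8, 0.2]
finger_gap: 15.4
grip_force: 34.3
```

Request:
play_rows(motion=[[[0,0,0,0,0,-6],[0,0,0,0,0,-12],[0,0,0,0,0,-18],[0,0,0,0,0,-23],[0,0,0,0,0,-24]]])

```text
time: 9.95
tool_pos: [589.5, -229.4, 97.8]
tcp_rot: [179.5, 32.7, 157.3]
ft_force: [-3.8, 3.6, -0.3]
finger_gap: 15.3
grip_force: 34.3
```

```bash
python3 - <<'E'
from h import *
from bench import sensors
P,R=cur(); s=sensors.sense(); Rt=toolR(turn=np.pi/2)
print(rel(lidW([-160.6,0,-5.]),Rt,P,R),R.inv().apply(s['ft_force']),R.inv().apply(s['wrist_torque']),s['finger_gap'],s['grip_force'],s['joint_pos'].round(1))
# lift path: claimed TCP fixed in lid frame (rigid grip), lid from 0 to 1.15
v=np.load('pose.npy'); q=Ro.from_euler('z',-v[2]).apply(P-[v[0],v[1],0]); q=Ro.from_euler('y',A).apply(q-[95,0,188.4]); print('lid coords',q)
for a in np.arange(.1,1.2,.15): print(round(a,2),rel(lidW(q,a),Ro.from_rotvec(Ro.from_euler('z',v[2]).apply([0,a,0]))*R,P,R), lidW(q,a).round())
E
```

```text
[-0.04 -0.07  0.16 -0.02 -0.25 -0.87] [ 4.21441772  1.85884405 -2.37613775] [-0.47207622  0.97534918  0.05499998] 15.330192982904352 34.32859003543854 [-28.1 -14.4 123.4   5.6  38.5 -99. ]
lid coords [-160.98774142    0.71633914   -3.42525081]
0.1 [-0.04  0.   -1.61  0.09  5.73 -0.  ] [ 582. -226.  112.]
0.25 [-4.000e-01  1.000e-02 -4.000e+00  2.200e-01  1.432e+01 -0.000e+00] [ 572. -223.  134.]
0.4 [-1.110e+00  2.000e-02 -6.300e+00  3.500e-01  2.292e+01 -1.000e-02] [ 566. -220.  157.]
0.55 [-2.160e+00  3.000e-02 -8.470e+00  4.800e-01  3.151e+01 -1.000e-02] [ 564. -219.  181.]
0.7 [-3.520e+00  5.000e-02 -1.047e+01  6.100e-01  4.010e+01 -1.000e-02] [ 564. -219.  205.]
0.85 [-5.160e+00  8.000e-02 -1.223e+01  7.400e-01  4.870e+01 -1.000e-02] [ 568. -221.  229.]
1.0 [-7.050e+00  1.000e-01 -1.374e+01  8.700e-01  5.729e+01 -1.000e-02] [ 576. -224.  252.]
1.15 [-9.140e+00  1.400e-01 -1.494e+01  1.000e+00  6.588e+01 -2.000e-02] [ 586. -228.  273.]
```

```bash
python3 - <<'E'
from h import *
s=load('scene0'); P=np.array([249.8,-544.8,192.1]); R=Ro.from_euler('xyz',[-179.9,0,24.62],degrees=True)
for o in (-13,-51):
    for d in(-50,50): print('tool offset',o,proj(s,P+R.apply([0,d,o])))
for d in(-50,50): print('world',proj(s,P+R.apply([0,d,-13])+[-18,7,31]))
m=(s['pixels'].max(2)<50)[60:130,405:485]; ys,xs=np.where(m); print([(y+60,xs[ys==y].min()+405,xs[ys==y].max()+405) for y in sorted(set(ys))[-6:]])
E
```

```text
tool offset -13 [[421.29197156 126.93822193]]
tool offset -13 [[455.56995506 124.70741042]]
tool offset -51 [[422.48538554 112.24209898]]
tool offset -51 [[457.13636246 110.26151809]]
world [[419.63138778 116.319163  ]]
world [[454.64728446 114.24356892]]
[(np.int64(105), np.int64(422), np.int64(457)), (np.int64(106), np.int64(423), np.int64(457)), (np.int64(107), np.int64(455), np.int64(457)), (np.int64(108), np.int64(422), np.int64(457)), (np.int64(109), np.int64(422), np.int64(456)), (np.int64(110), np.int64(455), np.int64(456))]
```

The tool-axis offset also fits the start picture, so the grip is rigid in the lid frame. Lifting along the arc.

Request:
play_rows(motion=[[[0,0,-0.8,0,2.9,0],[0,0,-1.6,0.1,5.7,0],[-0.1,0,-2.4,0.1,8.6,0],[-0.25,0,-3.2,0.2,11.5,0],[-0.4,0,-4,0.2,14.3,0]]])

```text
time: 10.45
tool_pos: [571.9, -222.3, 133.0]
tcp_rot: [179.6, 18.3, 157.2]
ft_force: [3.5, 1.5, -8.6]
finger_gap: 15.0
grip_force: 32.9
```

```bash
cat > lift.py <<'E'
from h import *
from bench import sensors
import sys
P,R=cur(); s=sensors.sense(); v=np.load('pose.npy'); q=np.array([-161,.7,-3.4])
R0=toolR(turn=np.radians(89)); 
rot=lambda a: Ro.from_rotvec(Ro.from_euler('z',v[2]).apply([0,a,0]))
a0=(rot(0).inv()*R*R0.inv()).as_rotvec(); print('tool a',a0@Ro.from_euler('z',v[2]).apply([0,1,0]))
print(R.inv().apply(s['ft_force']),R.inv().apply(s['wrist_torque']),s['finger_gap'],s['grip_force'],s['joint_pos'].round(1))
for a in map(float,sys.argv[1:]): print(a,rel(lidW(q,a),rot(a)*R0,P,R))
E
python3 lift.py .25 .35 .45 .55 .65 .75
```

```text
tool a 0.2570514340599082
[0.17485695 2.67012893 9.06185235] [-0.52028131  0.10824626  0.03000384] 15.016904254735998 32.928807735443115 [-27.2  -7.2 108.5   2.   60.5 -95.2]
0.25 [-0.08 -0.01 -0.04  0.03 -0.4  -0.09]
0.35 [-0.11 -0.   -1.64  0.14  5.32 -0.09]
0.45 [-0.31  0.   -3.24  0.24 11.05 -0.08]
0.55 [-6.600e-01  1.000e-02 -4.810e+00  3.500e-01  1.678e+01 -8.000e-02]
0.65 [-1.170e+00  2.000e-02 -6.340e+00  4.500e-01  2.251e+01 -8.000e-02]
0.75 [-1.83  0.03 -7.81  0.55 28.24 -0.08]
```

Request:
play_rows(motion=[[[-0.1,0,-1.6,0.1,5.3,0],[-0.3,0,-3.2,0.2,11,0],[-0.65,0,-4.8,0.3,16.8,0],[-1.15,0,-6.3,0.4,22.5,0],[-1.8,0,-7.8,0.5,28.2,0]]])

```text
time: 10.95
tool_pos: [564.8, -219.6, 213.4]
tcp_rot: [-179.9, -10.1, 157.3]
ft_force: [1.6, 2.1, -11.6]
finger_gap: 15.3
grip_force: 32.6
```

```bash
python3 lift.py .75 .85 .95 1.05 1.1 1.15
```

```text
tool a 0.7515726413513277
[-2.65624213  2.57452875 11.27987945] [-0.66095856 -0.40593716 -0.00245434] 15.342596358993305 32.56476581096649 [-25.7  19.1  70.5  -0.7 100.5 -93. ]
0.75 [-0.06  0.    0.04  0.04 -0.09 -0.05]
0.85 [-0.1   0.01 -1.57  0.14  5.64 -0.05]
0.95 [-3.100e-01  1.000e-02 -3.170e+00  2.500e-01  1.137e+01 -5.000e-02]
1.05 [-0.67  0.02 -4.74  0.35 17.1  -0.04]
1.1 [-0.91  0.02 -5.51  0.4  19.96 -0.04]
1.15 [-1.19  0.03 -6.26  0.45 22.82 -0.04]
```

Request:
play_rows(motion=[[[-0.1,0,-1.6,0.1,5.6,0],[-0.3,0,-3.2,0.2,11.4,0],[-0.6,0,-4.6,0.3,16.8,0],[-0.9,0,-5.5,0.4,20,0],[-1.1,0,-6,0.4,21.8,0]]])

```text
time: 11.45
tool_pos: [584.3, -227.7, 270.5]
tcp_rot: [-179.3, -31.9, 157.1]
ft_force: [-10.4, 6.3, -1.2]
finger_gap: 15.3
grip_force: 33.1
```

```bash
python3 lift.py 1.1 1.14 1.15 1.16
```

```text
tool a 1.133194328322712
[9.59013909 1.80825764 7.3214694 ] [-0.60558518  1.3419615   0.00993977] 15.288234008428905 33.05765211582184 [-24.9  50.6  26.9  -2.4 134.4 -93.4]
1.1 [-0.02  0.04  0.51 -0.04 -1.9  -0.04]
1.14 [ 0.01  0.04 -0.13  0.01  0.39 -0.04]
1.15 [ 0.01  0.04 -0.29  0.02  0.96 -0.04]
1.16 [ 0.01  0.04 -0.45  0.03  1.54 -0.04]
```

Request:
play_rows(motion=[[[0,0,-0.1,0,0.4,0],[0,0,-0.25,0,0.9,0],[0,0,-0.25,0,0.9,0],[0,0,-0.25,0,0.9,0]]])

```text
time: 11.85
tool_pos: [585.9, -228.4, 272.9]
tcp_rot: [-179.3, -32.5, 157.1]
ft_force: [-6.8, 5.9, -3.5]
finger_gap: 15.2
grip_force: 33.0
```

Request:
play_rows(motion=[[[0,0,0,0,0,0],[0,0,0,0,0,0],[0,0,0,0,0,0],[0,0,0,0,0,0],[0,0,0,0,0,0]]], jaw=1)

```text
time: 12.35
tool_pos: [586.6, -229.3, 274.2]
tcp_rot: [-179.3, -32.3, 157.1]
ft_force: [0.3, -0.3, 0.1]
finger_gap: 85.0
grip_force: 0.0
```

Request:
play_rows(motion=[[[0,0,-0.5,0,0,0],[0,0,-1.2,0,0,0],[0,0,-2,0,0,0],[0,0,-2.8,0,0,0],[0,0,-3,0,0,0]]])

```text
time: 12.85
tool_pos: [601.7, -235.3, 300.0]
tcp_rot: [-179.3, -32.2, 157.1]
ft_force: [0.0, -0.8, -0.4]
finger_gap: 85.6
grip_force: 0.0
```

```bash
python3 lift.py 1.15; python3 - <<'E'
from h import *
from bench import optics
c=optics.snapshot('top'); s=optics.snapshot('scene')
for a in(1.0,1.15): print(a,proj(s,lidW([-239,127,10],a)),proj(s,lidW([-239,-127,10],a)),proj(s,lidW([-160.6,0,54],a)))
a=c['pixels'][60:360,220:480,::-1]; b=s['pixels'][20:220,230:430,::-1]
cv2.imwrite('pics/s8.png',np.hstack([cv2.resize(a,(390,450)),cv2.resize(b,(400,450))]))
E
```

```text
tool a 1.1383203774905248
[-0.46216151 -0.71269169  0.1345944 ] [ 0.05837402 -0.25100367 -0.04354104] 85.56550370064882 0.0 [-24.8  60.2   9.   -2.9 143.  -94. ]
1.15 [ 0.04  0.1   3.22 -0.01  0.67 -0.02]
1.0 [[289.40808044  70.87709559]] [[360.62725917  76.64523628]] [[337.66528909  67.91840689]]
1.15 [[292.33058465  60.23940191]] [[363.68898812  65.23555669]] [[340.48760787  61.72965014]]
```

View pics/s8.png

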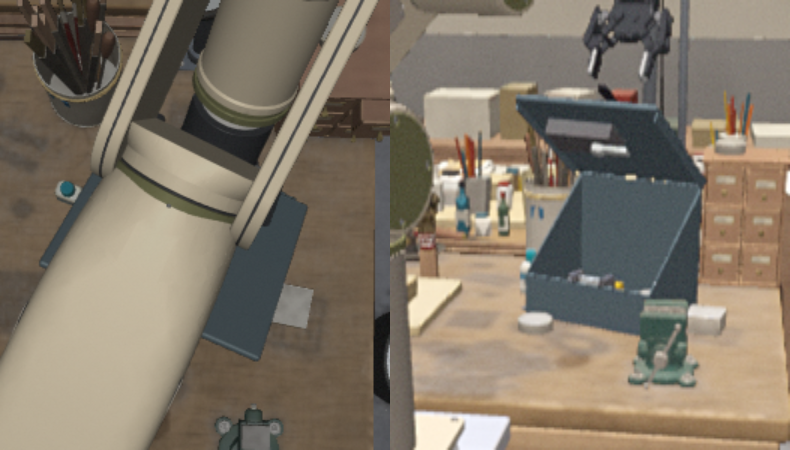

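The lid stands open: its front-left corner at scene pixel about (293,63) puts it within about 0.05 rad of the stop. The gripper is clear above the handle, and the tin, bottle and block have not moved. Handing in.

```bash
python3 -c "
from bench import job; print(job.hand_in())"
```

```text
the job is handed in; nothing more can be done
None
```

The strongbox is open and handed in: I pressed the button until the handle popped out, turned the handle a quarter turn anticlockwise, and raised the lid to about 1.14 of its 1.15 rad, leaving it standing open with the gripper clear and the block, bottle and tin untouched (12.9 s of arm time; no verdict came back).

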